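Scan the bin label, then tip the spacers in

TASK

Book the spacers into stock: take the scanner from its tray, aim its beam squarely at the middle of the label on the front of the wider grey bin from a hand's breadth (about 9 cm) away, and hold it steady there for a second and a half. Then tip the scoop over that same bin so that all four spacers go in. Leave the scanner lying flat in its tray and the empty scoop standing flat on the panel, and do not disturb the other things.

Things in the scene. Friction and masses are not known exactly. Their poses are not given: they have to be found in the camera images.
- wide_bin: The wider of two open grey stock bins fixed on the panel: outside 140 (own x) x 150 (own y) x 80 high, 4 wall and floor, back (+x) rim raised to 92 high. Origin: centre of its underside; z up; -x is the front, with the label bracket.
- wide_label: Barcode label of the wide bin on a black holder plate 44 x 68 x 3 in front of the bin (paper 36 x 60), leaning back so that it faces forward and up. Origin: centre of the paper, 95 in front of the bin's centre and 55 above the panel; z points out of the paper at right angles (50 degrees above level), y along the 60 width.
- narrow_bin: The narrower grey stock bin (not wanted): 140 x 95 x 80, same form, with the same sort of label in front reaching 115 before its centre and 75 high. Origin: centre of its underside, -x front, z up.
- dock: Shallow aluminium tray in which the scanner rests, fixed: outside 180 (own x) x 120 (own y) x 12 high, 4 walls, inner floor 5 above the panel. Origin: centre of its underside, z up.
- scanner: Handheld barcode scanner lying in the tray, 120 long (own x from -60 to +60); grey body 34 wide x 32 high from x -60 to +28, black head 46 wide x 34 high from x +28 to +60. Origin: centre of its underside; x points to its window and along its beam, z up. 0.18 kg.
- scanner_window (a point): Centre of the scanner's window, 60 ahead of the scanner's origin and 17 above its underside; same axes as the scanner: the beam leaves along +x.
- scoop: Aluminium hand scoop with the spacers in it: flat pan 110 (own x from -55 to +55) x 90 (own y), 3 floor, side walls 30 high, back wall (-x) 42 high, front (+x) open. Origin: centre of the pan's underside, z up. Black handle bar 18 wide x 18 high sticks out behind from x -54 to -134, its mid height 34 over the underside. 0.16 kg.
- scoop_lip (a point): Middle of the scoop's open front edge, 55 ahead of the scoop's origin; same axes as the scoop.
- scoop_handle (a point): Point on the axis of the scoop's handle, 100 behind the scoop's origin and 34 above its underside; same axes as the scoop.
- spacer0: One of four metal spacers standing in the scoop: cylinder 24 diameter x 18, 22 g (loose, slides when the scoop tilts over about 30 degrees). Origin: centre of its underside.
- spacer1: One of four metal spacers standing in the scoop: cylinder 24 diameter x 18, 22 g (loose, slides when the scoop tilts over about 30 degrees). Origin: centre of its underside.
- spacer2: One of four metal spacers standing in the scoop: cylinder 24 diameter x 18, 22 g (loose, slides when the scoop tilts over about 30 degrees). Origin: centre of its underside.
- spacer3: One of four metal spacers standing in the scoop: cylinder 24 diameter x 18, 22 g (loose, slides when the scoop tilts over about 30 degrees). Origin: centre of its underside.
- pot: Bystander: closed silicone pot with twist cap, 60 diameter x 75. Origin: centre of its underside.
- cartridge: Bystander: closed sealant cartridge standing upright, 44 diameter, nozzle top at 190. Origin: centre of its underside.
- bracket: Bystander: steel angle bracket, foot 60 x 36, upright leg 54 high. Origin: centre of its underside.
- clamp: Bystander: orange plastic bar clamp lying flat, about 155 x 75 x 24. Origin: centre of its underside.
- hex_keys: Bystander: hex key set standing in a block 100 x 35 x 22, keys up to 90 high. Origin: centre of its underside.
- dowel: Bystander: wooden dowel lying down, 16 diameter x 200 long. Origin: centre of its underside.
- tape_measure: Bystander: tape measure, 65 x 32 x 60 high. Origin: centre of its underside.

How it is judged:
By the outcome, as a careful person would: the job done as asked, in the order asked, and still so for the second after the job is handed in, with the robot touching nothing.
It also fails if it takes over 72 s, if anything falls off the work surface, if the arm or the gripper's body presses on something with over 40 N, if the wrist force passes 120 N, or if a joint passes its speed limit or range.

ROBOT

A 6-joint arm with a two-finger parallel gripper is mounted at the origin on the work surface. World frame = base frame: x ahead of the robot, y to its left, z up, the work surface at z = 0. Lengths are in m, angles in rad, forces in N, time in s.
With the tool pointing down it reaches from about 0.35 to 0.775 m from the base axis. Payload 7.3 kg.
Tool frame: the origin (TCP) lies midway between the tips of the shut fingers; the grasp point (between the pads) lies 19 mm behind it (tcp_to_grasp is the distance from the TCP to the grasp point, in m); z points along the fingers, y is the line along which they close (so a half turn about z gives the same grasp; the last joint's range is limited). The gripper opens to 92 mm and grips with 3 to 60 N. Pads are 19 mm wide; open, the fingers measure 130 mm over their backs; the gripper's body (75 mm by 190 mm) begins 47 mm behind the grasp point.
Start: joints at [1.11, 0.342, 1.524, -0, 1.275, -0.146], TCP at [0.163, 0.499, 0.227] pointing down, gripper open.
Joint ranges: [-2.53, 2.53], [-0.77, 2.02], [0.04, 2.7], [-1, 4.14], [0.28, 2.66], [-3.11, 3.11]. Speed limits (rad/s): [2.57, 2.57, 3.14, 3.14, 3.14, 3.14].

INTERFACE

Orientations are given as [roll, pitch, yaw] about the fixed x, y, z axes, in that order (R = Rz(yaw) Ry(pitch) Rx(roll)).
In Python, from cell import observe, read_camera, calibration, hand_in, tcp_to_grasp gives the robot as it stands.
- The arm moves only by the tool send_rows, never from a script. Its argument "targets" is a list of rows, each a list of 5 numbers: the opening, from 0 (shut) to 1 (fully open), then the shift along the world's x, y, z in m, then the turn about the world's z in rad. A call has 1 to 5 rows; each row shifts and turns the commanded pose from where the row before left it; what a row does not reach is not made up. A row lasts 1/10 s, in which the tool goes at most 50 mm and 8.59 degrees, less where a joint would pass 70% of its speed; a pose out of reach is approached as far as the arm can. A call is refused whole if a number of a shift passes 0.05 or a number of a turn 0.15, either way. A call with a gripper value outside its range is refused whole. The fingers move at their own pace and stop on an object; "grip_force" is the grip in N (left out, the last holds). Time passes only in rows, so rows that do not move let the fingers close. It gives the time, the measured TCP pose, the force, the opening and the grip force at its end, in the units of the state.
- observe(): the state, without advancing time (a new reading comes with each control period).
- read_camera(name): name is "scene" or "top" or "wrist"; returns (picture, depth): 420x560x3 uint8, red, green, blue; 420x560 float32, m along the optical axis (not along the pixel's ray), 0 where there is no reading.
- calibration(name): a dict with "intrinsics" (3x3 intrinsics, pixels), "k1" (the pictures are not rectified: a ray, as slopes to the right and down, at radius r is drawn at 1 + k1 r^2 times it, then the intrinsics apply), "world_to_cam" (4x4, takes a point from world to camera coordinates); the wrist camera has in their place "hand_eye" (4x4, takes a point from camera to tool coordinates, whose origin is the TCP and whose axes are the flange's). Camera axes: x right, y up, looking along -z (the intrinsics and any distortion apply to the point x, -y, -z); pixel columns grow to the right and rows downward; lengths in m; the calibration is good to about 2 mm. A picture is of the moment at which its call begins: read the wrist's pose just before it. calibration takes no time and is no camera call.
- hand_in(): hands the job in; it is judged then, once.
The state is a dict: "time": time; "qpos": joint angles; "qvel": joint speeds; "joint_efforts": joint torques, N m; "tool_pos": TCP position; "tool_rot": TCP orientation; "contact_force": force on the tool from outside, world axes, zero at the start; "torque": the same for the moment, N m; "opening": finger opening in m; "grip_force": force on a finger pad.
Only numpy, scipy, OpenCV 4.12 (cv2) and the standard library are available. Lean on these libraries where they do the work, as an engineer would, in place of code of your own. Each camera call takes 0.05 s, during which the arm holds its last target. There are 200 camera calls.

## Working session

There is one attempt and no reset: what is moved stays moved. The work goes in short steps, Python scripts to look and compute and a tool call to move; the robot and the scene stay as the last step left them, time stands still between calls to the robot, and variables do not carry over. Pictures are saved under pics/ and viewed, at most 10 in all, crops included, and the job is handed in when it is done.

Besides the shell and the picture viewer there is one more tool, called as a command line: name --pt "numbers of a row" for each row, then --argument value for the rest. send_rows: Moves the arm, as the interface text tells. Its arguments: {"type":"object","properties":{"targets":{"type":"array","items":{"type":"array","items":{"type":"number"}}},"grip_force":{"type":"number"}},"required":["targets"]}

```bash
ls; mkdir -p pics
python3 - <<'E'
from cell import *
import cv2
s=observe(); print(s, tcp_to_grasp)
for n in("scene","top","wrist"):
    p,d=read_camera(n); cv2.imwrite(f"pics/{n}0.png",cv2.cvtColor(p,cv2.COLOR_RGB2BGR)); import numpy as np; np.save(f"pics/{n}0.npy",d)
    print(n,calibration(n))
E
```

```text
pics
{'time': 0.0, 'qpos': array([ 1.10999590e+00,  3.42740143e-01,  1.52500144e+00,  3.50997794e-05,
        1.27538617e+00, -1.46001861e-01]), 'qvel': array([-6.78154432e-04, -6.93742226e-04,  8.22455615e-04, -2.03952877e-05,
       -2.38911927e-03, -5.54006019e-04]), 'joint_efforts': array([-1.19668050e-03, -4.31251931e+01, -2.44216561e+01,  7.17147742e-02,
        5.61194227e-02, -1.75751538e-04]), 'tool_pos': array([0.16234518, 0.49885342, 0.22604135]), 'tool_rot': array([-3.14007877e+00, -2.56538020e-04,  2.82678365e+00]), 'contact_force': array([ 0.76660678,  0.34841149, -0.46394176]), 'torque': array([-0.01133634,  0.01452302, -0.03394037]), 'grip_force': 0.0, 'opening': 0.09198593473856082} 0.0188
scene {'intrinsics': array([[447.43540807,   0.        , 277.99912283],
       [  0.        , 447.43540807, 212.31307936],
       [  0.        ,   0.        ,   1.        ]]), 'k1': -0.015979264137644802, 'world_to_cam': array([[ 0.44531183,  0.89536916, -0.00338194, -0.23193818],
       [-0.69037335,  0.34575748,  0.63548123,  0.31474225],
       [ 0.57015963, -0.28065251,  0.7721
[... 404 characters left out ...]
165, -0.54344853],
       [-0.2222878 ,  0.02689929,  0.97460995, -0.91587762],
       [ 0.        ,  0.        ,  0.        ,  1.        ]])}
wrist {'intrinsics': array([[337.15914206,   0.        , 279.28158951],
       [  0.        , 337.15914206, 206.13206145],
       [  0.        ,   0.        ,   1.        ]]), 'k1': -0.08312471212358438, 'hand_eye': array([[-9.98580568e-04,  9.50481803e-01,  3.10778609e-01,
         8.47267872e-02],
       [ 9.99999315e-01,  1.13909697e-03, -2.70646234e-04,
        -5.87369696e-04],
       [-6.11251294e-04,  3.10778126e-01, -9.50482290e-01,
        -1.58758952e-01],
       [ 0.00000000e+00,  0.00000000e+00,  0.00000000e+00,
         1.00000000e+00]])}
```

View pics/scene0.png

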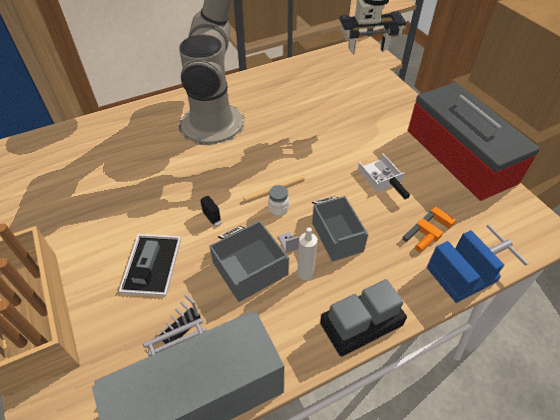

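View pics/top0.png

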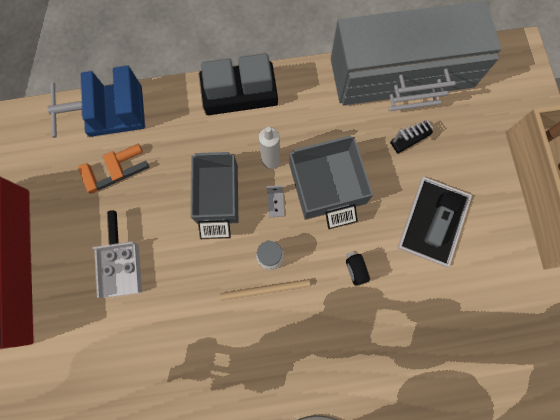

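```bash
cat > h.py <<'E'
import numpy as np, cv2
from cell import *
from scipy.spatial.transform import Rotation as Rn
def rays(name,uv):
    c=calibration(name);K=c["intrinsics"]
    m=(np.asarray(uv,float).reshape(-1,2)-K[:2,2])/np.diag(K)[:2]
    r=m.copy()
    for _ in range(10): r=m/(1+c["k1"]*(r**2).sum(1,keepdims=True))
    return np.c_[r[:,0],-r[:,1],-np.ones(len(r))]
def c2w(name,s=None):
    c=calibration(name)
    if name!="wrist": return np.linalg.inv(c["world_to_cam"])
    T=np.eye(4);T[:3,:3]=Rn.from_euler("xyz",s["tool_rot"]).as_matrix();T[:3,3]=s["tool_pos"]
    return T@c["hand_eye"]
def cloud(name,d,s=None):
    h,w=d.shape;v,u=np.mgrid[:h,:w]
    P=rays(name,np.c_[u.ravel(),v.ravel()])*d.ravel()[:,None]
    T=c2w(name,s);P=P@T[:3,:3].T+T[:3,3];P[d.ravel()==0]=np.nan
    return P.reshape(h,w,3)
def shot(name):
    s=observe();p,d=read_camera(name);return p,d,cloud(name,d,s)
def onplane(name,uv,z,s=None):
    T=c2w(name,s);D=rays(name,uv)@T[:3,:3].T;o=T[:3,3]
    return o+D*((z-o[2])/D[:,2])[:,None]
def save(fn,p,k=1): cv2.imwrite(fn,cv2.cvtColor(cv2.resize(p,None,fx=k,fy=k,interpolation=cv2.INTER_CUBIC),cv2.COLOR_RGB2BGR))
def rect(pts):
    (c,sz,a)=cv2.minAreaRect(np.asarray(pts,np.float32)*1000);return np.round(c,1),np.round(sz,1),round(a,1)
E
python3 - <<'E'
from h import *
d=np.load("pics/top0.npy");p=cv2.cvtColor(cv2.imread("pics/top0.png"),cv2.COLOR_BGR2RGB)
C=cloud("top",d)
def win(u0,u1,v0,v1,zl,zh):
    q=C[v0:v1,u0:u1].reshape(-1,3);q=q[(q[:,2]>zl)&(q[:,2]<zh)];return q
print("table z",np.nanmedian(C[300:330,200:260,2]))
for n,a in dict(widetop=(285,378,130,222,.074,.1),widelabel=(322,362,203,232,.03,.08),narrowtop=(185,245,145,228,.072,.1),dock=(395,475,175,270,.004,.014),scan=(410,468,190,255,.025,.06),scoopall=(90,142,205,300,.02,.06),handle=(104,122,208,242,.03,.06),pan=(90,142,244,300,.02,.035),back=(90,142,240,256,.036,.05),hex=(385,440,110,160,.01,.1),cart=(255,285,120,170,.05,.25),brk=(262,290,180,220,.02,.06),pot=(252,288,236,270,.06,.09),tape=(340,375,245,290,.04,.07),clamp=(70,150,140,195,.01,.04)).items():
    q=win(*a); print(n,len(q),*rect(q[:,:2]),"z",np.round(np.percentile(q[:,2],[5,50,95]),3))
a=cv2.resize(p[170:275,385:485],None,fx=4,fy=4,interpolation=cv2.INTER_CUBIC)
b=cv2.resize(p[200:305,75:175],None,fx=4,fy=4,interpolation=cv2.INTER_CUBIC)
save("pics/crop1.png",np.hstack([a,b]))
E
```

```text
table z -0.00020514508523916675
widetop 719 [ 606.4 -124.5] [142.5 151.2] 6.0 z [0.076 0.08  0.093]
widelabel 701 [ 517.1 -137.1] [45.7 85.8] 4.6 z [0.041 0.056 0.073]
narrowtop 590 [616.4 135.3] [ 95.9 150.2] 82.9 z [0.073 0.08  0.092]
dock 1956 [ 476.5 -358.7] [174.8 200. ] 72.4 z [0.004 0.006 0.012]
scan 910 [ 475.  -362.5] [ 46.6 121.1] 55.1 z [0.029 0.034 0.039]
scoopall 1004 [514.4 375.2] [ 92. 188.] 89.6 z [0.021 0.03  0.044]
handle 300 [572.3 375.4] [20.1 72.2] 88.6 z [0.034 0.042 0.046]
pan 583 [473.8 375.5] [ 92.  106.8] 89.6 z [0.02  0.024 0.032]
back 120 [533.7 374.2] [88.7 15.4] 90.0 z [0.038 0.041 0.045]
hex 700 [ 713.9 -330.8] [ 93.8 100.6] 22.1 z [0.016 0.023 0.082]
cart 635 [682.6  -1.3] [42.6 43.8] 58.7 z [0.061 0.148 0.186]
brk 90 [602.8   1.1] [35.   5.2] 85.0 z [0.023 0.044 0.055]
pot 494 [454.5  34.1] [50.9 51.3] 80.9 z [0.071 0.075 0.077]
tape 468 [ 394.  -150.7] [65.2 33.1] 8.7 z [0.049 0.058 0.061]
clamp 1303 [720.7 370.2] [ 72.4 153.6] 16.9 z [0.013 0.022 0.026]
```

View pics/crop1.png

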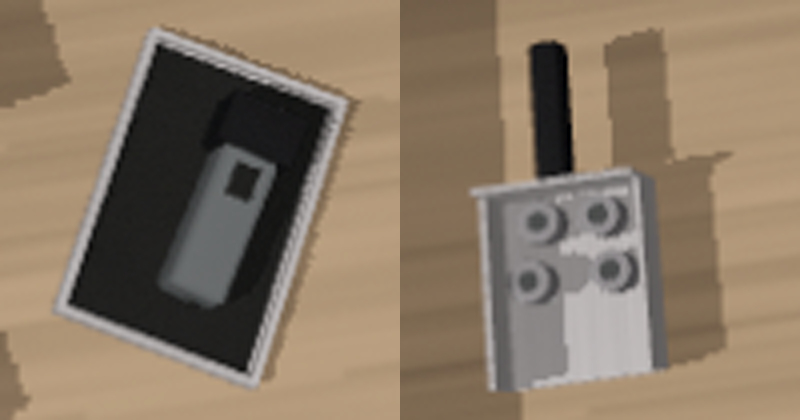

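Run:
```python
from h import *
d=np.load("pics/top0.npy");p=cv2.cvtColor(cv2.imread("pics/top0.png"),cv2.COLOR_BGR2RGB).astype(int)
C=cloud("top",d);g=p.mean(2);sat=p.max(2)-p.min(2)
V,U=np.mgrid[:420,:560]
def sel(u0,u1,v0,v1,zl,zh,m=True):
    k=(U>=u0)&(U<u1)&(V>=v0)&(V<v1)&(C[...,2]>zl)&(C[...,2]<zh)&m
    q=C[k];print(len(q),*rect(q[:,:2]),"mean",np.round(q.mean(0)*1000,1));return q
print("paper");q=sel(325,360,203,232,.03,.08,(g>150)); 
c=q-q.mean(0);w=np.linalg.svd(c,full_matrices=False)[2];print(w)
print("dock rim");sel(395,475,175,270,.009,.0145,(g>110))
print("gray body");q=sel(410,468,190,255,.025,.06,(g>75));c=q[:,:2]-q[:,:2].mean(0);w=np.linalg.svd(c,full_matrices=False)[2];print(w)
print("head");sel(410,468,180,255,.025,.06,(g<60))
print("rim80");sel(285,378,130,222,.076,.084)
print("rim92");q=sel(285,378,130,222,.088,.096);w=np.linalg.svd(q[:,:2]-q[:,:2].mean(0),full_matrices=False)[2];print(w[0])
```

```text
paper
174 [ 511.3 -134.6] [27.  58.7] 6.5 mean [ 511.6 -134.7   54.9]
[[-9.84985771e-02  9.95136923e-01  7.31297263e-04]
 [-7.56644829e-01 -7.44152920e-02 -6.49577530e-01]
 [-6.46364165e-01 -6.45357947e-02  7.60295007e-01]]
dock rim
395 [ 477.5 -353.5] [122.1 182.2] 59.6 mean [ 475.4 -355.5   11.2]
gray body
501 [ 462.3 -354.2] [32.7 88.5] 55.3 mean [ 458.7 -350.9   33.2]
[[-0.83308869  0.55313944]
 [-0.55313944 -0.83308869]]
head
365 [ 476.1 -363. ] [ 46.6 119. ] 54.9 mean [ 505.3 -383.5   36.3]
rim80
453 [ 605.8 -124.6] [141.2 151.2] 6.0 mean [ 594.1 -125.8   79.2]
rim92
180 [ 673.2 -117.3] [  8.  130.6] 6.2 mean [ 672.9 -115.6   91.2]
[ 0.10846946 -0.99409978]
```

send_rows --pt "1 0.03 -0.031 0.01 0" --pt "1 0.03 -0.031 0.01 0" --pt "1 0.03 -0.031 0.01 0" --pt "1 0.03 -0.031 0.01 0" --pt "1 0.03 -0.031 0.01 0"

```text
time: 0.65
tool_pos: [0.3133, 0.3428, 0.277]
tool_rot: [-3.141, -0.0, 2.827]
contact_force: [0.4, 1.1, 0.2]
opening: 0.0917
grip_force: 0.0
```

send_rows --pt "1 0.03 -0.031 0.01 0" --pt "1 0.03 -0.031 0.01 0" --pt "1 0.03 -0.031 0.01 0" --pt "1 0.008 -0.042 0 0" --pt "1 0.008 -0.042 0 0"

```text
time: 1.15
tool_pos: [0.4191, 0.1656, 0.3065]
tool_rot: [-3.142, -0.0, 2.827]
contact_force: [0.7, 0.2, -0.5]
opening: 0.0921
grip_force: 0.0
```

send_rows --pt "1 0.008 -0.042 0 0" --pt "1 0.008 -0.042 0 0" --pt "1 0.008 -0.042 0 0" --pt "1 0.008 -0.042 0 0" --pt "1 0 -0.042 -0.01 -0.036"

```text
time: 1.65
tool_pos: [0.4514, -0.0448, 0.2974]
tool_rot: [3.141, 0.003, 2.79]
contact_force: [1.4, -0.1, 0.1]
opening: 0.0919
grip_force: 0.0
```

send_rows --pt "0.6 -0.002 -0.042 -0.01 -0.036" --pt "0.6 -0.002 -0.042 -0.01 -0.036" --pt "0.6 -0.002 -0.042 -0.01 -0.036" --pt "0.6 -0.002 -0.042 -0.01 -0.036" --pt "0.6 -0.002 -0.042 -0.01 -0.036"

```text
time: 2.15
tool_pos: [0.4401, -0.2544, 0.2462]
tool_rot: [3.141, -0.0, 2.609]
contact_force: [1.0, 0.4, -0.3]
opening: 0.0572
grip_force: 0.0
```

send_rows --pt "0.6 0 -0.042 -0.01 -0.036" --pt "0.6 0 -0.042 -0.01 -0.036" --pt "0.6 0 0 0 0" --pt "0.6 0 0 0 0"

```text
time: 2.55
tool_pos: [0.44, -0.3371, 0.2258]
tool_rot: [3.141, -0.002, 2.537]
contact_force: [0.2, 0.6, 0.2]
opening: 0.0551
grip_force: 0.0
```

Run:
```python
from h import *
s=observe();print(s["time"],s["tool_pos"],s["tool_rot"],s["opening"],s["contact_force"])
p,d,C=shot("wrist");save("pics/w1.png",p)
g=p.mean(2);k=(np.abs(C[...,0]-.475)<.1)&(np.abs(C[...,1]+.36)<.1)&(C[...,2]>.027)&(C[...,2]<.06)
q=C[k];print(len(q),*rect(q[:,:2]),np.percentile(q[:,2],[5,50,95]))
q=C[k&(g>75)];print(len(q),*rect(q[:,:2]),q.mean(0),np.linalg.svd(q[:,:2]-q[:,:2].mean(0),full_matrices=False)[2][0])
```

```text
2.55 [ 0.43997783 -0.33706006  0.22577939] [ 3.14079279e+00 -2.12601831e-03  2.53727274e+00] 0.055138747364118855 [0.15111226 0.6335845  0.18468754]
3421 [ 474.6 -364.5] [ 45.9 118.5] 55.4 [0.03274791 0.03621926 0.03976828]
2042 [ 461.4 -355.8] [31.7 86.9] 55.9 [ 0.45735796 -0.35268693  0.03535104] [ 0.82947912 -0.55853773]
```

View pics/w1.png

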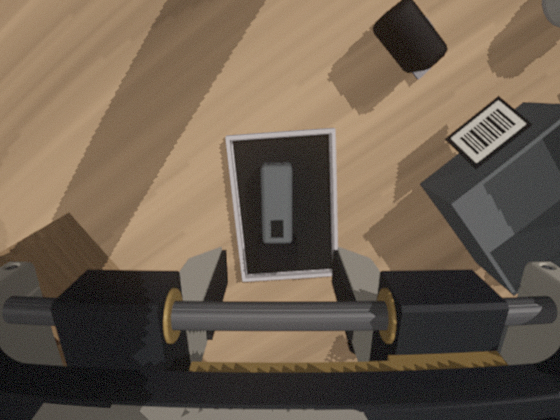

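send_rows --pt "0.6 0 -0.003 -0.04 0.005" --pt "0.6 0 0 -0.05 0" --pt "0.6 0 0 -0.05 0" --pt "0.6 0 0 -0.05 0" --pt "0.6 0 0 -0.02 0"

```text
time: 3.1
tool_pos: [0.4391, -0.3363, 0.0132]
tool_rot: [3.14, -0.006, 2.546]
contact_force: [0.3, 1.1, 0.6]
opening: 0.0551
grip_force: 0.0
```

send_rows --pt "0.6 0 0 -0.006 0" --pt "0.6 0 0 0 0" --pt "0 0 0 0 0" --pt "0 0 0 0 0" --pt "0 0 0 0 0" --grip_force 4

```text
time: 3.6
tool_pos: [0.4412, -0.3403, 0.0122]
tool_rot: [-3.141, 0.003, 2.544]
contact_force: [-0.6, 0.4, 0.8]
opening: 0.0357
grip_force: 0.7
```

send_rows --pt "0 0 0 0 0" --pt "0 0 0 0 0"

```text
time: 3.8
tool_pos: [0.4411, -0.3403, 0.012]
tool_rot: [-3.141, 0.002, 2.543]
contact_force: [-0.1, 0.6, 6.4]
opening: 0.0343
grip_force: 4.0
```

send_rows --pt "0 0.002 -0.0015 0.009 0" --pt "0 0.0027 -0.0019 0.0085 0" --pt "0 0.0033 -0.0023 0.008 0" --pt "0 0.004 -0.0027 0.008 0" --pt "0 0.0045 -0.003 0.0075 0" --grip_force 3

```text
time: 4.3
tool_pos: [0.4574, -0.3515, 0.0526]
tool_rot: [3.142, 0.0, 2.544]
contact_force: [-1.1, -0.0, -1.3]
opening: 0.0337
grip_force: 3.0
```

send_rows --pt "0 0 0 0 0" --pt "0 0 0 0 0"

```text
time: 4.5
tool_pos: [0.4574, -0.3515, 0.0519]
tool_rot: [-3.141, 0.001, 2.544]
contact_force: [0.5, 0.2, -0.5]
opening: 0.0341
grip_force: 3.0
```

```bash
cat >> h.py <<'E'
def scanview(fn=None,names=("scene","top")):
    "points near/under the gripper that belong to the scanner: gray top plane and profile along tool's scanner axis"
    s=observe();yaw=s["tool_rot"][2]-np.pi;u=np.array([np.cos(yaw),np.sin(yaw)]);w=np.array([-u[1],u[0]])
    g=s["tool_pos"]+np.array([0,0,tcp_to_grasp])
    out=[]
    for n in names:
        p,d,C=shot(n)
        if fn: save(f"pics/{fn}_{n}.png",p)
        r=C-g;a=r[...,:2]@u;b=r[...,:2]@w
        k=(np.abs(b)<.03)&(a>-.08)&(a<.17)&(r[...,2]>-.17)&(r[...,2]<.2)
        out.append((n,p,a[k],b[k],C[...,2][k]-g[2],p[k].mean(1)))
    return s,g,u,out
E
python3 - <<'E'
from h import *
s,g,u,out=scanview("s1",("scene",))
print(s["time"],g)
n,p,a,b,z,c=out[0]
ys,xs=np.where(np.ones(p.shape[:2]));
K=calibration("scene")
P=np.linalg.inv(c2w("scene"))@np.r_[g,1];uv=K["intrinsics"]@np.array([P[0],-P[1],-P[2]]);uv=(uv/uv[2]).astype(int);print(uv)
save("pics/s1c.png",p[max(0,uv[1]-60):uv[1]+60,max(0,uv[0]-75):uv[0]+75],5)
for lo in np.arange(-.06,.14,.01):
    k=(a>=lo)&(a<lo+.01)&(np.abs(b)<.016)
    if k.sum(): print(round(lo,3),k.sum(),np.round(np.percentile(z[k],[5,50,95])*1000))
E
```

```text
4.5 [ 0.45737832 -0.35146071  0.07068803]
[144 242   1]
-0.05 7 [-69. -67. -64.]
-0.04 7 [-69. -67. -64.]
-0.03 8 [-70. -67. -65.]
-0.02 32 [-70. -63. 103.]
-0.01 45 [-70.  25. 107.]
0.0 71 [-69.   0. 114.]
0.01 75 [-68.  -4. 101.]
0.02 233 [-13.  88. 153.]
0.03 280 [-15. 153. 197.]
0.04 87 [-66. -14. 192.]
0.05 51 [-24. -20. -16.]
0.06 54 [-30. -26. -20.]
0.07 47 [-31. -27. -24.]
0.08 66 [-68. -31. -28.]
0.09 108 [-70. -40. -32.]
0.1 36 [-72. -65. -59.]
0.11 67 [-75. -71. -60.]
0.12 44 [-76. -73. -70.]
0.13 46 [-75. -73. -70.]
```

View pics/s1c.png

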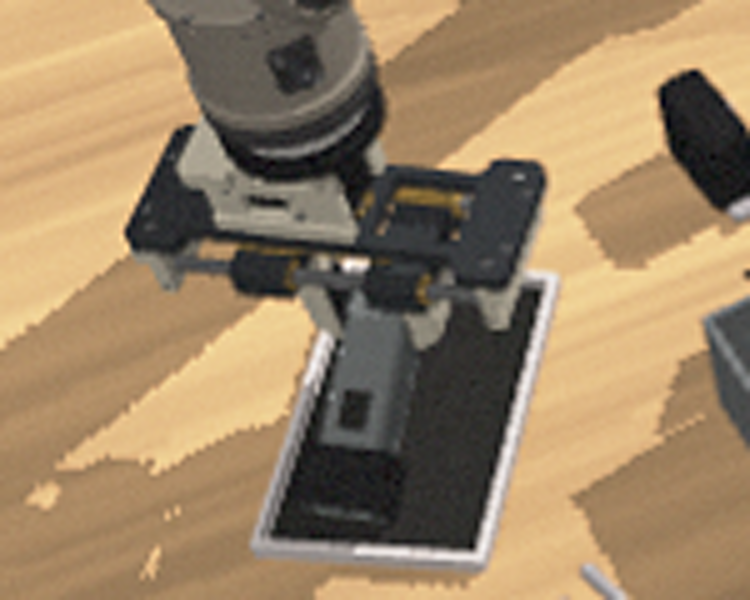

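send_rows --pt "0 0.005 -0.0034 0.007 0" --pt "0 0.0054 -0.0037 0.0063 0" --pt "0 0.0059 -0.004 0.0057 0" --pt "0 0.0063 -0.0043 0.005 0" --pt "0 0.0066 -0.0045 0.0045 0"

```text
time: 5.05
tool_pos: [0.4869, -0.3715, 0.0811]
tool_rot: [3.142, 0.0, 2.544]
contact_force: [-1.3, 1.8, 1.4]
opening: 0.0336
grip_force: 3.0
```

send_rows --pt "0 0 0 0 0" --pt "0 0 0 0 0"

```text
time: 5.25
tool_pos: [0.4865, -0.3712, 0.0803]
tool_rot: [-3.142, 0.0, 2.544]
contact_force: [-0.1, -0.2, 1.8]
opening: 0.0338
grip_force: 3.0
```

send_rows --pt "0 0 0 0 0" --pt "0 0 0 0 0" --pt "0 0 0 0 0" --grip_force 50

```text
time: 5.55
tool_pos: [0.4863, -0.3711, 0.0802]
tool_rot: [3.141, 0.0, 2.544]
contact_force: [-0.6, -0.2, 2.0]
opening: 0.0336
grip_force: 50.0
```

```bash
cat >> h.py <<'E'
def pitch(names=("scene",),fn=None):
    "pitch of the scanner's top (nose down positive, deg) and its plane offset from the grasp point, mm"
    s,g,u,out=scanview(fn,names)
    for n,p,a,b,z,c in out:
        k=(np.abs(b)<.013)&(a>.012)&(z<.012)&(z>-.16)
        A,Z=a[k]*1000,z[k]*1000
        best=None;rng=np.random.default_rng(0)
        for _ in range(600):
            i,j=rng.integers(len(A),size=2)
            L=np.hypot(A[i]-A[j],Z[i]-Z[j])
            if L<20: continue
            nx=-(Z[j]-Z[i])/L;nz=(A[j]-A[i])/L
            if nz<0: nx,nz=-nx,-nz
            o=nx*A[i]+nz*Z[i]
            if not(0<o<25) or nx<.1: continue
            m=np.abs(nx*A+nz*Z-o)<2.5
            if best is None or m.sum()>best[0]: best=(m.sum(),m)
        m=best[1];Q=np.c_[A[m],Z[m]];c0=Q.mean(0);w=np.linalg.svd(Q-c0,full_matrices=False)[2][0]
        w=w*np.sign(w[0]);t=Q@w
        print(n,"pitch",round(np.degrees(np.arctan2(-w[1],w[0])),1),"n",m.sum(),"along",np.round(np.percentile(t,[1,99]),1),"off",round(float(np.array([-w[1],w[0]])@c0),1))
    print("t",s["time"],"grasp",np.round(g,4),"yaw",s["tool_rot"][2],"F",np.round(s["contact_force"],1),s["grip_force"])
E
python3 -c "
from h import *
pitch(('scene','top'),'s2')"
```

```text
scene pitch 45.3 n 305 along [ 15.1 148. ] off 3.0Traceback (most recent call last):
  File "<string>", line 3, in <module>
    pitch(('scene','top'),'s2')
    ~~~~~^^^^^^^^^^^^^^^^^^^^^^
  File "h.py", line 57, in pitch
    m=best[1];Q=np.c_[A[m],Z[m]];c0=Q.mean(0);w=np.linalg.svd(Q-c0,full_matrices=False)[2][0]
      ~~~~^^^
TypeError: 'NoneType' object is not subscriptable
```

send_rows --pt "0 0 0 0.02 0" --pt "0 0 0 0.04 0" --pt "0 0 0 0.04 0" --pt "0 0 0 0.02 0" --pt "0 0 0 0 0"

```text
time: 6.15
tool_pos: [0.4871, -0.3721, 0.203]
tool_rot: [-3.141, 0.005, 2.544]
contact_force: [-0.5, -0.7, -2.5]
opening: 0.034
grip_force: 50.0
```

send_rows --pt "0 -0.013 0.032 -0.002 0.1" --pt "0 -0.013 0.032 -0.002 0.1" --pt "0 -0.013 0.032 -0.002 0.1" --pt "0 -0.013 0.032 -0.002 0.1" --pt "0 -0.013 0.032 -0.002 0.1"

```text
time: 6.65
tool_pos: [0.4194, -0.2091, 0.1879]
tool_rot: [3.139, -0.004, 3.048]
contact_force: [0.7, -0.9, -2.3]
opening: 0.0338
grip_force: 50.0
```

send_rows --pt "0 -0.013 0.032 -0.001 0.1" --pt "0 -0.0135 0.0323 -0.001 0.1" --pt "0 0 0 0 0" --pt "0 0 0 0 0"

```text
time: 7.05
tool_pos: [0.394, -0.1461, 0.1871]
tool_rot: [3.14, -0.002, -3.039]
contact_force: [0.6, 0.8, -1.7]
opening: 0.0333
grip_force: 50.0
```

```bash
sed -i 's/for n,p,a,b,z,c in out:/for n,p,a,b,z,c in out:\n        if fn: np.savez(f"pics\/{fn}_{n}.npz",a=a,b=b,z=z,c=c)/' h.py
python3 - <<'E'
from h import *
try: pitch(("scene",),"s3")
except Exception as e: print(e)
D=np.load("pics/s3_scene.npz");s=observe();print(s["tool_pos"],s["tool_rot"])
p=cv2.cvtColor(cv2.imread("pics/s3_scene.png"),cv2.COLOR_BGR2RGB)
g=s["tool_pos"]+[0,0,.019];P=np.linalg.inv(c2w("scene"))@np.r_[g,1];uv=calibration("scene")["intrinsics"]@np.array([P[0],-P[1],-P[2]]);uv=(uv/uv[2]).astype(int);print(uv)
save("pics/s3c.png",p[uv[1]-50:uv[1]+70,uv[0]-75:uv[0]+75],5)
E
```

```text
scene pitch 44.4 n 291 along [ 15.3 205.6] off 2.5
t 7.05 grasp [ 0.394  -0.1461  0.2059] yaw -3.038975667039509 F [ 0.6  0.8 -1.7] 49.999324679374695
[ 0.39455254 -0.14683943  0.18733349] [ 3.14098535e+00 -1.15658034e-03 -3.03992010e+00]
[203 163   1]
```

View pics/s3c.png

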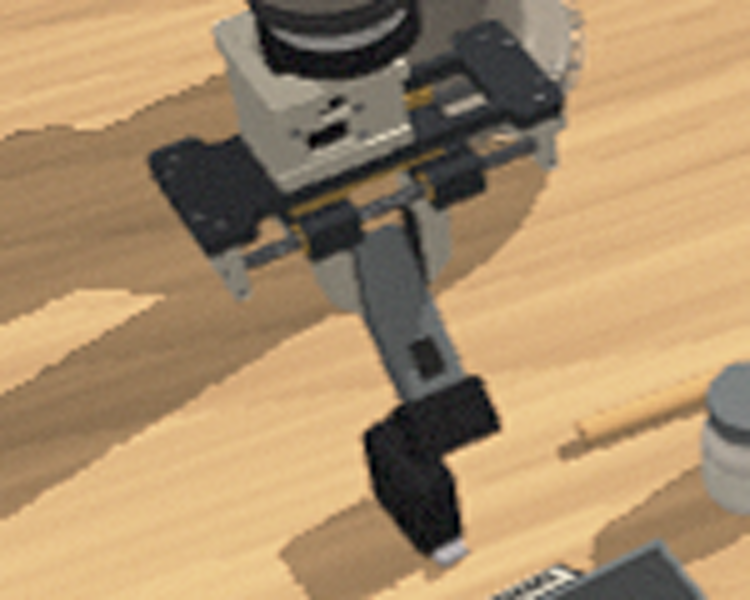

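```bash
cat >> h.py <<'E'
def pitch2(f):
    D=np.load(f);a,b,z,c=[D[k] for k in "abzc"];a=a*1000;z=z*1000;b=b*1000
    k=(np.abs(b)<24)&(a>8)&(a<95)&(z<15)&(z>-105)&(a*.766+z*.643>-6)&(a*.766+z*.643<25)
    for it in range(5):
        Q=np.c_[a[k],z[k]];c0=Q.mean(0);w=np.linalg.svd(Q-c0,full_matrices=False)[2][0];w*=np.sign(w[0]);nn=np.array([-w[1],w[0]])
        r=np.c_[a,z]@nn-nn@c0;t=np.c_[a,z]@w;k2=(np.abs(r)<3)&(t>5)&(t<68)&(np.abs(b)<15);k=k2
    print("pitch",np.degrees(np.arctan2(-w[1],w[0])),"off",nn@c0,"n",k.sum())
    tt=np.c_[a,z]@w;m=(np.abs(r)<6)&(np.abs(b)<24)
    print("lateral mid of body",[round(float((np.percentile(b[m&(tt>x)&(tt<x+12)],3)+np.percentile(b[m&(tt>x)&(tt<x+12)],97))/2),1) for x in(20,40,60,75)])
    print("along hist",np.histogram(tt[m],np.arange(0,140,5))[0])
E
python3 -c "
from h import *
pitch2('pics/s3_scene.npz')
p,d,C=shot('top')
s,g,u,out=scanview('s4',('top',))
n,p,a,b,z,c=out[0];np.savez('pics/s4.npz',a=a,b=b,z=z,c=c)
pitch2('pics/s4.npz')
"
```

```text
pitch 44.812329307316965 off 2.52635677069231 n 248
lateral mid of body [0.1, -0.9, -0.4, -0.4]
along hist [25 32 36 36 27 26 25 22 27 24 26 25 23 25 27 35 35 34 37 35 30  7  0  0
  0  0  0]h.py:66: RuntimeWarning: Mean of empty slice.
  Q=np.c_[a[k],z[k]];c0=Q.mean(0);w=np.linalg.svd(Q-c0,full_matrices=False)[2][0];w*=np.sign(w[0]);nn=np.array([-w[1],w[0]])
  ret = um.true_divide(
Traceback (most recent call last):
  File "h.py", line 66, in pitch2
    Q=np.c_[a[k],z[k]];c0=Q.mean(0);w=np.linalg.svd(Q-c0,full_matrices=False)[2][0];w*=np.sign(w[0]);nn=np.array([-w[1],w[0]])
                                      ~~~~~~~~~~~~~~~~~~~~~~~~~~~~~~~~~~~~~~~~~~^^^
IndexError: index 0 is out of bounds for axis 0 with size 0
```

send_rows --pt "0 0.0149 -0.0314 0.003 -0.09" --pt "0 0.0149 -0.0314 0.003 -0.09" --pt "0 0.0149 -0.0314 0.003 -0.09" --pt "0 0.0149 -0.0314 0.003 -0.09" --pt "0 0.0149 -0.0314 0.003 -0.09"

```text
time: 7.7
tool_pos: [0.4695, -0.3061, 0.2025]
tool_rot: [3.141, -0.001, 2.788]
contact_force: [0.1, 0.1, -2.2]
opening: 0.0338
grip_force: 50.0
```

send_rows --pt "0 0.0149 -0.0314 0 -0.09" --pt "0 0.0149 -0.0314 0 -0.09" --pt "0 0 0 -0.05 0" --pt "0 0 0 -0.05 0" --pt "0 0 0 -0.02 0"

```text
time: 8.2
tool_pos: [0.4955, -0.3652, 0.0777]
tool_rot: [3.139, -0.011, 2.612]
contact_force: [-23.1, 15.5, 53.2]
opening: 0.0336
grip_force: 50.0
```

send_rows --pt "0 0 0 0 0" --pt "0 0 0 0 0"

```text
time: 8.4
tool_pos: [0.4987, -0.3673, 0.082]
tool_rot: [3.141, -0.001, 2.612]
contact_force: [-0.8, 0.4, -2.1]
opening: 0.0336
grip_force: 50.0
```

```bash
cat >> h.py <<'E'
def m(fn):
    s,g,u,out=scanview(fn,("scene",));n,p,a,b,z,c=out[0];np.savez(f"pics/{fn}.npz",a=a,b=b,z=z,c=c)
    print(s["time"],np.round(s["tool_pos"],4),s["tool_rot"],np.round(s["contact_force"],1));pitch2(f"pics/{fn}.npz")
E
python3 -c "
from h import *
m('s5')"
```

```text
8.4 [ 0.4987 -0.3673  0.082 ] [ 3.14117715e+00 -1.29153832e-03  2.61223352e+00] [-0.8  0.4 -2.1]
pitch 43.29242051057335 off 1.672704455607935 n 254
lateral mid of body [1.8, 2.0, 2.6, 0.8]
along hist [20 30 35 34 28 29 26 27 28 25 27 22 27 24 39 34 37 40 39 37 22  0  0  0
  0  0  0]
```

send_rows --pt "0 0.0026 -0.0015 0 0" --pt "0 0.0026 -0.0015 0 0" --pt "0 0.0026 -0.0015 0.001 0" --pt "0 0.0026 -0.0015 0.001 0" --pt "0 0.0026 -0.0015 0.001 0" --grip_force 6

```text
time: 8.95
tool_pos: [0.5122, -0.3743, 0.0872]
tool_rot: [-3.141, 0.0, 2.614]
contact_force: [-3.7, 1.5, 6.2]
opening: 0.0339
grip_force: 6.0
```

send_rows --pt "0 0.0026 -0.0015 0.001 0" --pt "0 0.0017 -0.001 0.001 0" --pt "0 0 0 0 0" --pt "0 0 0 0 0"

```text
time: 9.35
tool_pos: [0.5168, -0.377, 0.0891]
tool_rot: [-3.141, 0.002, 2.614]
contact_force: [-2.3, 0.7, 6.1]
opening: 0.0338
grip_force: 6.0
```

```bash
python3 -c "
from h import *
m('s6')"
```

```text
9.35 [ 0.5168 -0.377   0.0891] [-3.14121805e+00  1.76710066e-03  2.61383528e+00] [-2.3  0.7  6.1]
pitch 50.65041102578726 off 2.172171453860223 n 249
lateral mid of body [2.2, 1.7, 1.6, 0.8]
along hist [13 30 37 32 31 25 25 31 28 28 25 24 25 25 42 36 35 37 38 37 12  0  0  0
  0  0  1]
```

send_rows --pt "0 0 0 0 0" --pt "0 0 0 0 0" --pt "0 0 0 0 0" --pt "0 -0.002 0.001 0.01 0" --pt "0 -0.002 0.001 0.02 0" --grip_force 60

```text
time: 9.9
tool_pos: [0.5116, -0.3737, 0.1168]
tool_rot: [3.14, -0.004, 2.614]
contact_force: [0.0, 0.2, -1.4]
opening: 0.0339
grip_force: 60.0
```

send_rows --pt "0 0 0 0.03 0" --pt "0 0 0 0.03 0" --pt "0 0 0 0.02 0" --pt "0 -0.01 0.02 0 0.05" --pt "0 -0.015 0.03 0 0.09"

```text
time: 10.4
tool_pos: [0.4877, -0.3253, 0.1988]
tool_rot: [-3.141, 0.003, 2.755]
contact_force: [-0.0, 0.7, -2.1]
opening: 0.0339
grip_force: 60.0
```

send_rows --pt "0 -0.015 0.03 -0.001 0.09" --pt "0 -0.015 0.03 -0.001 0.09" --pt "0 -0.015 0.03 -0.001 0.09" --pt "0 -0.015 0.03 -0.001 0.09" --pt "0 -0.015 0.03 -0.001 0.09"

```text
time: 10.9
tool_pos: [0.4117, -0.1733, 0.1934]
tool_rot: [-3.141, 0.001, -3.076]
contact_force: [0.1, -0.3, -0.9]
opening: 0.0336
grip_force: 60.0
```

send_rows --pt "0 -0.01 0.018 -0.001 0.042" --pt "0 -0.006 0.01 -0.001 0" --pt "0 0 0 0 0" --pt "0 0 0 0 0"

```text
time: 11.3
tool_pos: [0.3971, -0.1473, 0.1916]
tool_rot: [-3.141, 0.001, -3.038]
contact_force: [-0.7, 0.2, -1.4]
opening: 0.0335
grip_force: 60.0
```

```bash
python3 -c "
from h import *
m('s7')"
```

```text
11.3 [ 0.3971 -0.1473  0.1916] [-3.14054976e+00  1.20583948e-03 -3.03820432e+00] [-0.7  0.2 -1.4]
pitch 50.76500840706533 off 2.356472322946207 n 227
lateral mid of body [0.1, -1.0, -0.3, -1.0]
along hist [26 28 34 33 29 26 24 26 27 22 25 27 23 23 35 34 33 38 32 33 14  0  0  0
  0  0  0]
```

Run:
```python
from h import *
s=observe();p,d,C=shot("scene")
L=np.array([.5114,-.1346,.055])
sat=p.max(2).astype(int)-p.min(2);g=p.mean(2)
k=(np.linalg.norm(C-L,axis=2)<.04)&(g>130)&(sat<40);q=C[k];print("label scene",k.sum(),np.round(q.mean(0)*1000,1),np.round((q.max(0)+q.min(0))*500,1))
th=np.radians(50.5);yaw=s["tool_rot"][2]-np.pi
u=np.array([np.cos(yaw),np.sin(yaw),0]);z=np.array([0,0,1])
b=u*np.cos(th)-z*np.sin(th);n=u*np.sin(th)+z*np.cos(th)
gr=s["tool_pos"]+[0,0,.0188]
w=gr+.103*b-.012*n
print("window",np.round(w*1000,1),"dist",np.linalg.norm(w-L),"yawdeg",np.degrees(yaw)+360)
R=np.radians(6);N=np.array([-np.cos(R)*np.cos(np.radians(50)),-np.sin(R)*np.cos(np.radians(50)),np.sin(np.radians(50))])
t=((L-w)@N)/(b@N);e=w+t*b-L;print("hit err mm",np.round(e*1000,1),"range",t)
# head points
r=C-gr;a=r@b;h=r@n;c=r@np.cross(n,b);k=(a>.07)&(a<.115)&(np.abs(c)<.03)&(np.abs(h)<.05)
print("head: along",np.percentile(a[k],[90,95,99]),"top h",np.percentile(h[k&(a<.1)],[50,90]),"lat",np.percentile(c[k],[2,98]))
```

```text
label scene 45 [ 515.3 -134.2   56.9] [ 512.6 -135.3   52.6]
window [ 453.1 -141.7  123.2] dist 0.08997765254360779 yawdeg 5.908815837939983
hit err mm [-1.4 -1.2 -1.3] range 0.08996792400383023
head: along [0.09833476 0.10060592 0.10214033] top h [0.0031278  0.00589571] lat [-0.0233141   0.02119547]
```

send_rows --pt "0 0.001 0.001 0.001 0" --pt "0 0 0 0 0" --pt "0 0 0 0 0" --pt "0 0 0 0 0" --pt "0 0 0 0 0"

```text
time: 11.9
tool_pos: [0.3973, -0.1456, 0.1922]
tool_rot: [3.141, -0.0, -3.037]
contact_force: [0.5, 0.0, -2.5]
opening: 0.0338
grip_force: 60.0
```

send_rows --pt "0 0 0 0 0" --pt "0 0 0 0 0" --pt "0 0 0 0 0" --pt "0 0 0 0 0" --pt "0 0 0 0 0"

```text
time: 12.4
tool_pos: [0.3973, -0.1456, 0.1922]
tool_rot: [3.141, 0.0, -3.037]
contact_force: [0.3, 0.0, -2.6]
opening: 0.0335
grip_force: 60.0
```

send_rows --pt "0 0 0 0 0" --pt "0 0 0 0 0" --pt "0 0 0 0 0" --pt "0 0 0 0 0" --pt "0 0 0 0 0"

```text
time: 12.9
tool_pos: [0.3973, -0.1456, 0.1922]
tool_rot: [3.141, 0.0, -3.037]
contact_force: [-0.1, -0.4, -2.6]
opening: 0.0335
grip_force: 60.0
```

send_rows --pt "0 0 0 0 0" --pt "0 0 0 0 0" --pt "0 0 0 0 0" --pt "0 0 0 0 0" --pt "0 0 0 0 0"

```text
time: 13.4
tool_pos: [0.3973, -0.1456, 0.1922]
tool_rot: [3.141, -0.0, -3.037]
contact_force: [0.3, 0.2, -2.1]
opening: 0.0339
grip_force: 60.0
```

send_rows --pt "0 0 -0.005 0.005 0" --pt "0 0.0134 -0.0305 0.002 -0.09" --pt "0 0.0134 -0.0305 0.002 -0.09" --pt "0 0.0134 -0.0305 0.002 -0.09" --pt "0 0.0134 -0.0305 0.002 -0.09"

```text
time: 13.9
tool_pos: [0.4514, -0.2743, 0.2057]
tool_rot: [-3.141, 0.0, 2.882]
contact_force: [0.9, 0.3, -2.0]
opening: 0.0339
grip_force: 60.0
```

send_rows --pt "0 0.0134 -0.0305 0 -0.09" --pt "0 0.0134 -0.0305 0 -0.09" --pt "0 0.0134 -0.0285 0 -0.09" --pt "0 0 0 0 0" --pt "0 0 0 -0.03 0"

```text
time: 14.4
tool_pos: [0.4928, -0.3646, 0.1785]
tool_rot: [-3.14, 0.008, 2.616]
contact_force: [0.6, 1.0, -2.9]
opening: 0.0332
grip_force: 60.0
```

send_rows --pt "0 0 0 -0.03 0" --pt "0 0 0 -0.03 0" --pt "0 0 0 -0.015 0" --pt "0 0 0 -0.006 0" --pt "0 0 0 0 0"

```text
time: 14.9
tool_pos: [0.4908, -0.3617, 0.0939]
tool_rot: [3.141, -0.001, 2.616]
contact_force: [-0.4, -0.3, -2.1]
opening: 0.0336
grip_force: 60.0
```

```bash
python3 -c "
from h import *
m('s8')"
```

```text
14.9 [ 0.4908 -0.3617  0.0939] [ 3.14113791e+00 -1.34145410e-03  2.61640075e+00] [-0.4 -0.3 -2.1]
pitch 50.51606191445916 off 1.8824582901624893 n 258
lateral mid of body [2.2, 2.4, 1.2, 0.8]
along hist [21 24 33 38 23 24 27 24 29 27 27 27 24 25 43 35 41 31 30 37 13  0  0  0
  0  3  0]
```

send_rows --pt "0 0 0 -0.005 0" --pt "0 0 0 -0.004 0" --pt "0 0 0 0 0" --pt "0 -0.007 0.0041 -0.0045 0" --pt "0 -0.007 0.0041 -0.0045 0" --grip_force 6

```text
time: 15.45
tool_pos: [0.4769, -0.3539, 0.0764]
tool_rot: [-3.141, 0.001, 2.616]
contact_force: [-0.1, -0.5, -1.3]
opening: 0.0337
grip_force: 6.0
```

send_rows --pt "0 -0.0063 0.0037 -0.0058 0" --pt "0 -0.0063 0.0037 -0.0058 0" --pt "0 0 0 0 0"

```text
time: 15.75
tool_pos: [0.463, -0.3454, 0.0636]
tool_rot: [3.141, -0.003, 2.615]
contact_force: [-0.7, -0.8, -2.2]
opening: 0.0339
grip_force: 6.0
```

```bash
python3 -c "
from h import *
m('s9')"
```

```text
15.75 [ 0.463  -0.3454  0.0636] [ 3.14084933e+00 -2.73961192e-03  2.61548193e+00] [-0.7 -0.8 -2.2]
pitch 33.019175948787115 off 1.6589870623215628 n 231
lateral mid of body [1.7, 1.5, 2.2, 1.2]
along hist [20 27 36 30 25 25 23 26 26 28 27 27 27 24 36 35 35 38 34 35  5  0  0  0
  0 18 17]
```

send_rows --pt "0 -0.0053 0.0031 -0.007 0" --pt "0 -0.0053 0.0031 -0.007 0" --pt "0 -0.0042 0.0025 -0.008 0" --pt "0 -0.0042 0.0025 -0.008 0" --pt "0 -0.0029 0.0017 -0.0085 0"

```text
time: 16.3
tool_pos: [0.4422, -0.3333, 0.0253]
tool_rot: [3.141, -0.0, 2.616]
contact_force: [-0.5, -1.0, -0.6]
opening: 0.0342
grip_force: 6.0
```

send_rows --pt "0 -0.0029 0.0017 -0.0075 0" --pt "0 0 0 -0.001 0" --pt "0 0 0 0 0" --grip_force 3

```text
time: 16.6
tool_pos: [0.4393, -0.3315, 0.0172]
tool_rot: [3.141, -0.002, 2.616]
contact_force: [-0.6, -0.1, -0.6]
opening: 0.0338
grip_force: 3.0
```

```bash
python3 -c "
from h import *
s,g,u,out=scanview('s10',('scene',))
n,p,a,b,z,c=out[0];print(s['tool_pos'],s['contact_force'])
for lo in np.arange(.01,.13,.01):
    k=(a>=lo)&(a<lo+.01)&(np.abs(b)<.015)&(z<.03);print(round(lo,2),k.sum(),np.round(np.percentile(z[k]+g[2],[10,50,90])*1000))
"
```

```text
[ 0.43933976 -0.33147785  0.01717009] [-0.58334194 -0.14710744 -0.62632307]
0.01 37 [31. 34. 37.]
0.02 32 [32. 35. 37.]
0.03 36 [33. 35. 37.]
0.04 35 [32. 35. 38.]
0.05 42 [32. 35. 38.]
0.06 30 [33. 35. 37.]
0.07 40 [35. 37. 39.]
0.08 40 [35. 37. 38.]
0.09 111 [ 4. 23. 35.]
0.1 39 [1. 4. 6.]
0.11 39 [2. 4. 7.]
0.12 35 [2. 4. 6.]
```

send_rows --pt "0.6 0 0 0 0" --pt "0.6 0 0 0 0" --pt "0.6 0 0 0.02 0" --pt "0.6 0 0 0.05 0" --pt "0.6 0 0 0.05 0"

```text
time: 17.15
tool_pos: [0.4394, -0.3315, 0.1387]
tool_rot: [3.141, -0.002, 2.616]
contact_force: [0.4, -1.5, -0.1]
opening: 0.0549
grip_force: 0.0
```

send_rows --pt "0.6 0 0 0.05 0" --pt "0.6 0 0 0.05 0" --pt "0.6 0 0 0.05 0" --pt "0.6 0.003 0.047 0 0.035" --pt "0.6 0.003 0.047 0 0.035"

```text
time: 17.65
tool_pos: [0.4462, -0.238, 0.2897]
tool_rot: [-3.141, 0.005, 2.685]
contact_force: [1.4, 1.0, -1.6]
opening: 0.0551
grip_force: 0.0
```

send_rows --pt "0.6 0.003 0.047 0 0.035" --pt "0.6 0.003 0.047 0 0.035" --pt "0.6 0.003 0.047 0 0.035" --pt "0.6 0.003 0.047 0 0.035" --pt "0.6 0.003 0.047 0 0.035"

```text
time: 18.15
tool_pos: [0.4606, -0.001, 0.2883]
tool_rot: [3.141, 0.002, 2.862]
contact_force: [0.7, -0.2, 0.4]
opening: 0.0552
grip_force: 0.0
```

send_rows --pt "0.6 0.0145 0.047 0 0.035" --pt "0.6 0.0145 0.047 0 0.035" --pt "0.6 0.0145 0.047 0 0.035" --pt "0.6 0.0145 0.047 0 0.035" --pt "0.6 0.0145 0.047 0 0.035"

```text
time: 18.65
tool_pos: [0.5335, 0.2343, 0.2882]
tool_rot: [3.141, 0.001, 3.037]
contact_force: [1.9, -0.7, 0.6]
opening: 0.0553
grip_force: 0.0
```

send_rows --pt "0.6 0.0145 0.047 -0.03 0.035" --pt "0.6 0.0145 0.047 -0.03 0.035" --pt "0.6 0.0145 0.047 -0.03 0.035" --pt "0.6 0 0 0 0" --pt "0.6 0 0 0 0"

```text
time: 19.15
tool_pos: [0.5705, 0.3551, 0.2081]
tool_rot: [-3.14, -0.002, -3.141]
contact_force: [-0.7, -0.0, -0.0]
opening: 0.0549
grip_force: 0.0
```

Run:
```python
from h import *
s=observe();print(s["time"],s["tool_pos"],s["tool_rot"],s["opening"])
p,d,C=shot("wrist");save("pics/w2.png",p);g=p.mean(2)
k=(np.abs(C[...,1]-.375)<.03)&(C[...,0]>.535)&(C[...,0]<.63)&(C[...,2]>.03)&(C[...,2]<.06)
q=C[k];print("handle wrist",len(q),*rect(q[:,:2]) if len(q) else"")
k=(np.abs(C[...,1]-.375)<.07)&(C[...,0]>.40)&(C[...,0]<.55)&(C[...,2]>.02)&(C[...,2]<.06)
q=C[k];print("pan",len(q),*rect(q[:,:2]) if len(q) else"")
p,d,C=shot("top");save("pics/t2.png",p)
k=(C[...,0]>.36)&(C[...,0]<.6)&(C[...,1]<-.25)&(C[...,1]>-.45)&(C[...,2]>.025)&(C[...,2]<.05)
q=C[k];print("scanner",*rect(q[:,:2]),np.percentile(q[:,2],[5,50,95]))
k=(C[...,0]>.7)&(C[...,1]<.2)&(C[...,1]>-.3)&(C[...,2]>.1)
q=C[k];print("toolbox",q.min(0),q.max(0))
```

```text
19.15 [0.57052838 0.35511929 0.20808325] [-3.14039028e+00 -2.00557281e-03 -3.14094418e+00] 0.054930889096608114
handle wrist 1291 [571.3 374.2] [18.2 72.3] 89.4
pan 3819 [484.7 375. ] [ 90.5 130.7] 89.7
scanner [ 467.9 -347. ] [ 47.2 121. ] 60.1 [0.02872475 0.03432952 0.03893628]
toolbox [ 0.70008925 -0.29991352  0.10009768] [0.93134626 0.12620104 0.16421862]
```

send_rows --pt "0.6 0.002 0.0195 -0.03 0" --pt "0.6 0 0 -0.05 0" --pt "0.6 0 0 -0.05 0" --pt "0.6 0 0 -0.04 0" --pt "0.6 0 0 -0.015 0"

```text
time: 19.75
tool_pos: [0.5717, 0.3719, 0.0222]
tool_rot: [-3.14, -0.004, 3.139]
contact_force: [0.5, -0.4, 0.8]
opening: 0.0554
grip_force: 0.0
```

send_rows --pt "0.6 0 0 -0.007 0" --pt "0.6 0 0 0 0" --pt "0 0 0 0 0" --pt "0 0 0 0 0" --pt "0 0 0 0 0" --grip_force 60

```text
time: 20.25
tool_pos: [0.5737, 0.3744, 0.0192]
tool_rot: [3.14, 0.002, 3.141]
contact_force: [0.4, -0.7, -0.8]
opening: 0.0356
grip_force: 0.0
```

send_rows --pt "0 0 0 0 0" --pt "0 0 0 0 0" --pt "0 0 0 0.003 0" --pt "0 0 0 0.006 0" --pt "0 0 0 0.006 0"

```text
time: 20.75
tool_pos: [0.5728, 0.3739, 0.0326]
tool_rot: [-3.141, -0.001, 3.141]
contact_force: [0.2, 0.0, -2.7]
opening: 0.0178
grip_force: 60.0
```

send_rows --pt "0 0 0 0.01 0" --pt "0 0 0 0.01 0" --pt "0 0 0 0.01 0" --pt "0 0 0 0 0" --pt "0 0 0 0 0"

```text
time: 21.25
tool_pos: [0.5731, 0.3741, 0.063]
tool_rot: [3.141, 0.001, 3.141]
contact_force: [-0.1, 0.1, -2.5]
opening: 0.0174
grip_force: 60.0
```

```bash
cat >> h.py <<'E'
def scoop(fn,names=("scene",)):
    s=observe();yaw=s["tool_rot"][2];u=np.array([np.cos(yaw),np.sin(yaw)]);w=np.array([-u[1],u[0]])
    g=s["tool_pos"]+[0,0,tcp_to_grasp];print(s["time"],np.round(s["tool_pos"],4),round(yaw,3),"F",np.round(s["contact_force"],1),s["opening"])
    for n in names:
        p,d,C=shot(n);save(f"pics/{fn}_{n}.png",p);r=C-g;a=r[...,:2]@u*1000;b=r[...,:2]@w*1000;z=r[...,2]*1000
        for lo in range(20,180,15):
            k=(a>=lo)&(a<lo+15)&(np.abs(b)<55)&(z<60)&(z>-200)
            k1=k&(np.abs(b)>40)&(np.abs(b)<49);k2=k&(np.abs(b)<36)
            print(n,lo,"side top",np.round(np.percentile(z[k1],90)) if k1.sum()>3 else None,"inner 10/50/90",np.round(np.percentile(z[k2],[10,50,90])) if k2.sum()>3 else None)
E
python3 -c "
from h import *
scoop('c1')"
```

```text
21.25 [0.5731 0.3741 0.063 ] 3.141 F [-0.1  0.1 -2.5] 0.017357564148463678
scene 20 side top -80.0 inner 10/50/90 [-85. -82. -79.]
scene 35 side top -20.0 inner 10/50/90 [-85. -82. -79.]
scene 50 side top -14.0 inner 10/50/90 [-85. -83. -81.]
scene 65 side top -19.0 inner 10/50/90 [-85. -82. -81.]
scene 80 side top -12.0 inner 10/50/90 [-85. -82. -80.]
scene 95 side top -10.0 inner 10/50/90 [-86. -82. -79.]
scene 110 side top -10.0 inner 10/50/90 [-85. -82. -34.]
scene 125 side top -8.0 inner 10/50/90 [-84. -37. -33.]
scene 140 side top -10.0 inner 10/50/90 [-82. -36. -33.]
scene 155 side top -73.0 inner 10/50/90 [-85. -83. -80.]
scene 170 side top -81.0 inner 10/50/90 [-85. -83. -79.]
```

send_rows --pt "0 0 0 0.02 0" --pt "0 0 0 0.03 0" --pt "0 0 0 0.03 0" --pt "0 0 0 0.03 0" --pt "0 0 0 0.03 0"

```text
time: 21.8
tool_pos: [0.5726, 0.3738, 0.2029]
tool_rot: [-3.141, -0.001, 3.141]
contact_force: [-0.0, -0.5, -2.8]
opening: 0.0171
grip_force: 60.0
```

send_rows --pt "0 0 0 0.03 0" --pt "0 0.003 -0.015 0.015 0.005" --pt "0 0.007 -0.03 0 0.007" --pt "0 0.007 -0.03 0 0.007" --pt "0 0.007 -0.03 0 0.007"

```text
time: 22.3
tool_pos: [0.5968, 0.2667, 0.2462]
tool_rot: [-3.141, -0.002, -3.116]
contact_force: [0.4, -0.6, -2.3]
opening: 0.0179
grip_force: 60.0
```

send_rows --pt "0 0.007 -0.03 0 0.007" --pt "0 0.007 -0.03 0 0.007" --pt "0 0.007 -0.03 0 0.007" --pt "0 0.007 -0.03 0 0.007" --pt "0 0.007 -0.03 0 0.007"

```text
time: 22.8
tool_pos: [0.6316, 0.1165, 0.2462]
tool_rot: [-3.141, -0.002, -3.081]
contact_force: [0.4, 0.0, -2.3]
opening: 0.0174
grip_force: 60.0
```

send_rows --pt "0 0.007 -0.03 0 0.007" --pt "0 0.007 -0.03 0 0.007" --pt "0 0.007 -0.03 0 0.007" --pt "0 0.007 -0.03 0 0.007" --pt "0 0.007 -0.03 0 0.007"

```text
time: 23.3
tool_pos: [0.6663, -0.0334, 0.2461]
tool_rot: [3.141, -0.002, -3.047]
contact_force: [1.5, 0.2, -2.8]
opening: 0.0179
grip_force: 60.0
```

send_rows --pt "0 0.007 -0.03 0 0.007" --pt "0 0.007 -0.03 0 0.007" --pt "0 0.004 -0.025 0 0" --pt "0 0 0 0 0" --pt "0 0 0 0 0"

```text
time: 23.8
tool_pos: [0.6842, -0.1172, 0.246]
tool_rot: [3.14, -0.002, -3.034]
contact_force: [-0.4, 1.0, -2.9]
opening: 0.0171
grip_force: 60.0
```

```bash
python3 -c "
from h import *
scoop('c2')
p,d,C=shot('top');save('pics/c2_top.png',p[60:300,200:480],2.8)"
```

```text
23.8 [ 0.6842 -0.1172  0.246 ] -3.034 F [-0.4  1.  -2.9] 0.017050944432344513
scene 20 side top None inner 10/50/90 None
scene 35 side top None inner 10/50/90 [-34. -27. -21.]
scene 50 side top None inner 10/50/90 None
scene 65 side top None inner 10/50/90 None
scene 80 side top None inner 10/50/90 None
scene 95 side top None inner 10/50/90 None
scene 110 side top -7.0 inner 10/50/90 [-36. -35. -33.]
scene 125 side top -8.0 inner 10/50/90 [-37. -35. -34.]
scene 140 side top -9.0 inner 10/50/90 [-198.  -36.  -33.]
scene 155 side top None inner 10/50/90 None
scene 170 side top None inner 10/50/90 None
```

View pics/c2_top.png

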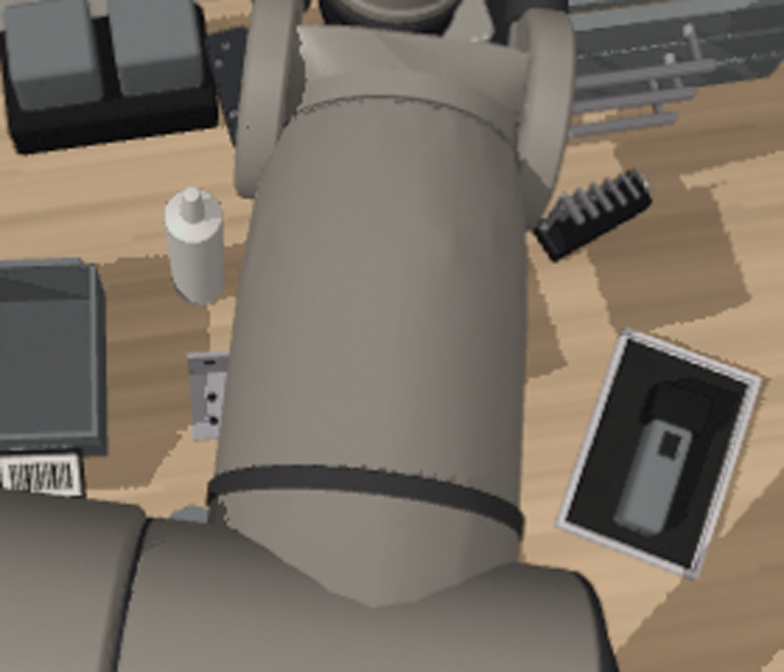

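send_rows --pt "0 0 0 -0.02 0" --pt "0 0 0 -0.03 0" --pt "0 0 0 -0.015 0" --pt "0 0 0 0 0" --pt "0 0 0 0 0"

```text
time: 24.4
tool_pos: [0.6852, -0.1152, 0.1831]
tool_rot: [-3.142, 0.0, -3.031]
contact_force: [0.7, 0.9, -1.9]
opening: 0.0175
grip_force: 60.0
```

send_rows --pt "0 0 0 0 0" --pt "0 0 0 0 0" --pt "0 0 0 0 0" --grip_force 25

```text
time: 24.7
tool_pos: [0.6853, -0.116, 0.1836]
tool_rot: [-3.141, 0.002, -3.032]
contact_force: [0.5, -0.6, -3.2]
opening: 0.0177
grip_force: 25.0
```

```bash
python3 -c "
from h import *
scoop('c3')" | grep -v None.*None
```

```text
24.7 [ 0.6853 -0.116   0.1836] -3.032 F [ 0.5 -0.6 -3.2] 0.017702072559981345
scene 35 side top None inner 10/50/90 [-38. -33. -29.]
scene 50 side top -197.0 inner 10/50/90 [-199. -199. -197.]
scene 65 side top -197.0 inner 10/50/90 [-200. -199. -197.]
scene 80 side top -197.0 inner 10/50/90 [-200. -198. -196.]
scene 95 side top -197.0 inner 10/50/90 [-200. -199.  -20.]
scene 110 side top -9.0 inner 10/50/90 [-200. -198.  -35.]
scene 125 side top -9.0 inner 10/50/90 [-199.  -37.  -34.]
scene 140 side top -12.0 inner 10/50/90 [-196.  -38.  -35.]
```

send_rows --pt "0 0 0 0 0" --pt "0 0 0 0 0" --pt "0 0 0 0 0" --grip_force 15

```text
time: 25.05
tool_pos: [0.685, -0.1161, 0.1825]
tool_rot: [3.141, -0.0, -3.032]
contact_force: [0.3, 0.6, -2.3]
opening: 0.0179
grip_force: 15.0
```

```bash
python3 -c "
from h import *
scoop('c4')" | grep -v None.*None
```

```text
25.05 [ 0.685  -0.1161  0.1825] -3.032 F [ 0.3  0.6 -2.3] 0.017885809719807903
scene 20 side top -42.0 inner 10/50/90 [-51. -46. -29.]
scene 35 side top None inner 10/50/90 [-30. -26. -21.]
scene 50 side top -196.0 inner 10/50/90 [-199. -198. -195.]
scene 65 side top -197.0 inner 10/50/90 [-200. -198. -196.]
scene 80 side top -196.0 inner 10/50/90 [-199. -198. -196.]
scene 95 side top -197.0 inner 10/50/90 [-200. -198. -196.]
scene 110 side top -196.0 inner 10/50/90 [-200. -198. -196.]
scene 125 side top -195.0 inner 10/50/90 [-200. -198. -196.]
scene 140 side top -132.0 inner 10/50/90 [-198. -188. -170.]
```

```bash
python3 -c "
from h import *
p,d,C=shot('scene');save('pics/c5.png',p[170:310,180:340],4.5)
s=observe();print(s['contact_force'])"
```

```text
[-0.75201324 -0.26113436 -1.78369728]
```

View pics/c5.png

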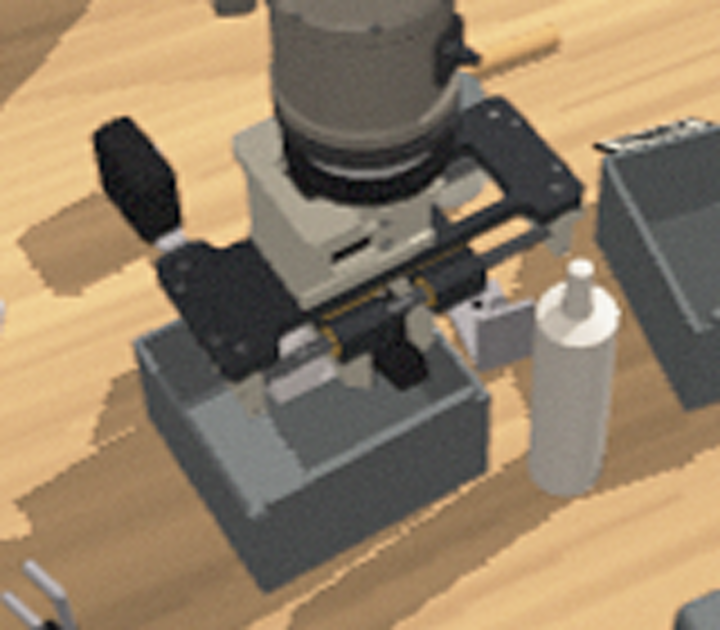

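send_rows --pt "0 0 0 0 0" --pt "0 0 0 0 0" --pt "0 0 0 0 0" --pt "0 0 0 0 0" --grip_force 8

```text
time: 25.55
tool_pos: [0.685, -0.116, 0.1826]
tool_rot: [3.142, 0.0, -3.032]
contact_force: [1.1, -0.2, -2.1]
opening: 0.018
grip_force: 8.0
```

send_rows --pt "0 0 0 0 0" --pt "0 0 0 0 0" --grip_force 60

```text
time: 25.75
tool_pos: [0.685, -0.116, 0.1826]
tool_rot: [3.142, 0.0, -3.032]
contact_force: [-0.1, 0.5, -1.6]
opening: 0.0176
grip_force: 60.0
```

```bash
python3 -c "
from h import *
s,g,u,o=None,None,None,None
s=observe();yaw=s['tool_rot'][2];u=np.array([np.cos(yaw),np.sin(yaw)]);w=np.array([-u[1],u[0]]);g=s['tool_pos']+[0,0,.0188]
F=[]
for n in ('scene','top','wrist'):
    p,d,C=shot(n);F.append(observe()['contact_force'][2]);r=C-g;a=r[...,:2]@u*1000;b=r[...,:2]@w*1000;z=r[...,2]*1000
    k=(np.abs(b)<50)&(a>-60)&(a<140)&(z<0)&(z>-195)
    print(n,k.sum())
    for lo in range(-50,130,10):
        q=z[k&(a>=lo)&(a<lo+10)]
        if len(q)>4: print(lo,len(q),np.round(np.percentile(q,[5,25,50,75,95])))
    if n=='wrist': save('pics/c6.png',p)
print(F)"
```

```text
scene 1411
-20 44 [-18. -12.  -8.  -4.  -1.]
-10 159 [-62. -60. -58. -56. -53.]
0 818 [-189. -164. -134.  -90.  -50.]
10 193 [-173. -112.  -80.  -47.  -43.]
20 70 [-106.  -67.  -43.  -40.  -38.]
30 25 [-126. -111.  -98.  -87.  -74.]
40 20 [-144. -133. -122. -106.  -95.]
50 15 [-150. -141. -129. -116. -109.]
60 20 [-195. -192. -191. -140. -124.]
90 5 [-194. -194. -190. -188. -182.]
100 23 [-193. -186. -181. -179. -178.]
110 12 [-186. -183. -181. -180. -178.]
top 0
wrist 20409
-10 698 [-59. -58. -56. -55. -54.]
0 1777 [-54. -52. -50.  -7.  -1.]
10 4392 [-95. -89. -44. -12.  -3.]
20 5346 [-110. -102.  -41.  -37.  -26.]
30 2403 [-127. -122. -117. -111.  -62.]
40 2002 [-143. -138. -133. -129.  -86.]
50 1008 [-150. -148. -145. -119.  -98.]
60 345 [-180. -143. -126. -118. -111.]
70 626 [-180. -179. -178. -178. -128.]
80 460 [-180. -179. -179. -178. -177.]
90 133 [-195. -187. -178. -177. -176.]
100 597 [-188. -179. -178. -177. -175.]
110 529 [-183. -179. -178. -178. -176.]
120 69 [-195. -195. -179. -179. -178.]
[np.float64(-0.7609981309651686), np.float64(-1.60609519075925), np.float64(-1.3550471227180847)]
```

View pics/c6.png

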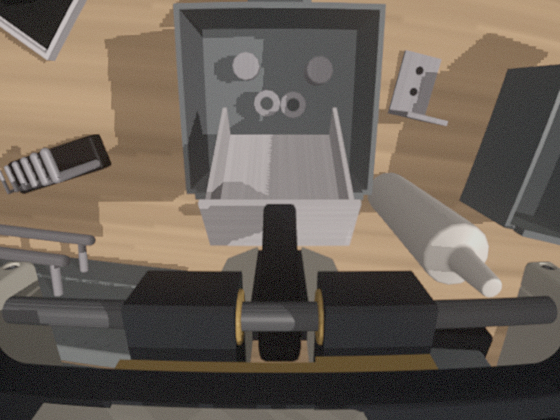

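send_rows --pt "0 0 0 0.02 0" --pt "0 0 0 0.03 0" --pt "0 0 0 0.03 0" --pt "0 0 0 0.03 0" --pt "0 -0.02 0 0.008 0"

```text
time: 26.4
tool_pos: [0.6671, -0.1163, 0.304]
tool_rot: [-3.139, 0.007, -3.032]
contact_force: [0.9, -0.4, -1.6]
opening: 0.0175
grip_force: 60.0
```

send_rows --pt "0 -0.035 0 0 0" --pt "0 -0.035 0 0 0" --pt "0 -0.015 0.02 0 0" --pt "0 -0.0093 0.041 0 -0.009" --pt "0 -0.0093 0.041 0 -0.009"

```text
time: 26.9
tool_pos: [0.5606, -0.0136, 0.3009]
tool_rot: [3.142, 0.001, -3.053]
contact_force: [0.6, 1.5, -2.0]
opening: 0.0172
grip_force: 60.0
```

send_rows --pt "0 -0.0093 0.041 0 -0.009" --pt "0 -0.0093 0.041 0 -0.009" --pt "0 -0.0093 0.041 0 -0.009" --pt "0 -0.0093 0.041 0 -0.009" --pt "0 -0.0093 0.041 0 -0.009"

```text
time: 27.4
tool_pos: [0.5142, 0.1925, 0.3009]
tool_rot: [3.141, 0.001, -3.096]
contact_force: [0.8, 0.6, -1.1]
opening: 0.0174
grip_force: 60.0
```

send_rows --pt "0 -0.0093 0.041 0 -0.009" --pt "0 -0.0093 0.041 0 -0.009" --pt "0 -0.0093 0.041 0 -0.009" --pt "0 -0.0093 0.041 0 -0.009" --pt "0 -0.01 0.02 -0.02 -0.01"

```text
time: 27.9
tool_pos: [0.4677, 0.3788, 0.2828]
tool_rot: [3.137, 0.005, -3.139]
contact_force: [1.6, -0.2, -2.6]
opening: 0.0178
grip_force: 60.0
```

send_rows --pt "0 0 0 -0.04 0" --pt "0 0 0 -0.04 0" --pt "0 0 0 -0.035 0" --pt "0 0 0 -0.02 0" --pt "0 0 0 0 0"

```text
time: 28.4
tool_pos: [0.466, 0.374, 0.1424]
tool_rot: [-3.138, -0.006, -3.141]
contact_force: [-1.1, 0.1, -1.2]
opening: 0.0174
grip_force: 60.0
```

```bash
cat >> h.py <<'E'
def sc2(n="scene"):
    s=observe();yaw=s['tool_rot'][2];u=np.array([np.cos(yaw),np.sin(yaw)]);w=np.array([-u[1],u[0]]);g=s['tool_pos']+[0,0,.0188]
    print(s["time"],np.round(s["tool_pos"],4),yaw,np.round(s["contact_force"],1))
    p,d,C=shot(n);r=C-g;a=r[...,:2]@u*1000;b=r[...,:2]@w*1000;z=r[...,2]*1000
    k=(np.abs(b)<38)&(z<0)&(C[...,2]>.004)
    for lo in range(-30,170,10):
        q=z[k&(a>=lo)&(a<lo+10)]
        if len(q)>4: print(lo,len(q),np.round(np.percentile(q,[5,25,50,75,95])))
E
python3 -c "
from h import *
sc2('wrist')"
```

```text
28.4 [0.466  0.374  0.1424] -3.141331783870683 [-1.1  0.1 -1.2]
-10 566 [-59. -58. -56. -55. -54.]
0 1549 [-54. -52. -49.  -5.  -1.]
10 3857 [-94. -48. -42. -11.  -3.]
20 4336 [-109. -102.  -40.  -37.  -25.]
30 1676 [-126. -122. -118. -114.  -39.]
40 1396 [-142. -138. -134. -130. -127.]
50 625 [-150. -148. -146. -144. -142.]
```

send_rows --pt "0 0 0 -0.006 0" --pt "0 0 0 -0.004 0" --pt "0 0.0102 0 -0.004 0" --pt "0 0.0102 0 -0.004 0" --pt "0 0.0117 0 -0.007 0" --grip_force 15

```text
time: 28.95
tool_pos: [0.5017, 0.3753, 0.1214]
tool_rot: [3.14, 0.003, -3.141]
contact_force: [1.8, -1.0, 2.5]
opening: 0.0177
grip_force: 15.0
```

send_rows --pt "0 0.0117 0 -0.007 0" --pt "0 0.0103 0 -0.009 0" --pt "0 0.0103 0 -0.009 0" --pt "0 0 0 0 0"

```text
time: 29.35
tool_pos: [0.5338, 0.3745, 0.0938]
tool_rot: [-3.141, -0.0, 3.14]
contact_force: [1.5, 0.8, 0.6]
opening: 0.0178
grip_force: 15.0
```

```bash
python3 -c "
from h import *
sc2('wrist')"
```

```text
29.35 [0.5338 0.3745 0.0938] 3.1404169577493346 [1.5 0.8 0.6]
0 134 [-17. -12.  -8.  -2.  -0.]
10 1563 [-15.  -6.  -4.  -2.  -0.]
20 1630 [-51. -43. -11.  -8.  -6.]
30 3548 [-64. -62. -34. -20. -13.]
40 3146 [-70. -68. -66. -20. -19.]
50 2061 [-76. -75. -73. -72. -70.]
60 1993 [-82. -81. -79. -78. -76.]
70 1881 [-88. -87. -85. -84. -82.]
80 1790 [-94. -93. -91. -90. -88.]
90 1729 [-100.  -99.  -97.  -96.  -94.]
100 1598 [-106. -105. -104. -102. -101.]
110 529 [-108. -108. -107. -107. -106.]
```

send_rows --pt "0 0.0086 0 -0.0106 0" --pt "0 0.0086 0 -0.0106 0" --pt "0 0.0067 0 -0.012 0" --pt "0 0.0067 0 -0.012 0" --pt "0 0.0045 0 -0.0125 0"

```text
time: 29.9
tool_pos: [0.5677, 0.3748, 0.0363]
tool_rot: [-3.141, -0.0, -3.142]
contact_force: [1.3, -0.1, 0.5]
opening: 0.0179
grip_force: 15.0
```

send_rows --pt "0 0.0045 0 -0.011 0" --pt "0 0 0 -0.003 0" --pt "0 0 0 -0.001 0" --pt "0 0 0 0 0" --grip_force 6

```text
time: 30.3
tool_pos: [0.5713, 0.3751, 0.0228]
tool_rot: [-3.141, -0.0, -3.141]
contact_force: [-0.9, 0.4, -2.3]
opening: 0.0181
grip_force: 6.0
```

```bash
python3 -c "
from h import *
sc2('wrist')"
```

```text
30.3 [0.5713 0.3751 0.0228] -3.141069416372136 [-0.9  0.4 -2.3]
0 84 [-17. -13.  -9.  -5.  -1.]
10 674 [-15.  -9.  -5.  -3.  -1.]
40 3842 [-36. -35. -24. -11.  -2.]
50 2735 [-37. -36. -36. -35. -35.]
60 2815 [-37. -36. -36. -36. -35.]
70 2918 [-37. -37. -36. -36. -35.]
80 2935 [-37. -37. -36. -36. -35.]
90 2970 [-37. -37. -37. -36. -35.]
100 2823 [-37. -37. -37. -36. -36.]
110 2621 [-38. -37. -37. -36. -36.]
120 2284 [-38. -37. -37. -37. -36.]
130 19 [-38. -37. -37. -37. -37.]
```

send_rows --pt "0 0 0 -0.002 0" --pt "0 0 0 -0.001 0" --pt "0 0 0 0 0" --pt "0.5 0 0 0 0" --pt "0.5 0 0 0 0" --grip_force 3

```text
time: 30.85
tool_pos: [0.5717, 0.3751, 0.0201]
tool_rot: [3.141, 0.0, -3.141]
contact_force: [-0.3, 0.4, 0.7]
opening: 0.0293
grip_force: 0.0
```

send_rows --pt "0.5 0 0 0 0" --pt "0.5 0 0 0.02 0" --pt "0.5 0 0 0.05 0" --pt "0.5 0 0 0.05 0" --pt "0.5 0 0 0.05 0"

```text
time: 31.35
tool_pos: [0.5714, 0.3749, 0.1917]
tool_rot: [-3.142, -0.0, -3.141]
contact_force: [1.0, 0.5, 0.4]
opening: 0.0456
grip_force: 0.0
```

send_rows --pt "0.5 0 0 0.05 0" --pt "0.5 0 0 0.05 0" --pt "0.5 -0.04 0.02 0 0" --pt "0.5 -0.04 0.02 0 0" --pt "0.5 -0.04 0.02 0 0"

```text
time: 31.85
tool_pos: [0.4505, 0.4353, 0.2902]
tool_rot: [3.141, 0.0, 3.141]
contact_force: [0.5, 1.1, 0.1]
opening: 0.0459
grip_force: 0.0
```

send_rows --pt "0.5 -0.04 0.02 0 0" --pt "0.5 -0.04 0.02 0 0" --pt "0.5 -0.04 0.02 0 0" --pt "0.5 0 0 0 0" --pt "0.5 0 0 0 0"

```text
time: 32.35
tool_pos: [0.3309, 0.4954, 0.2902]
tool_rot: [3.141, 0.001, -3.139]
contact_force: [0.2, 0.5, 0.3]
opening: 0.0456
grip_force: 0.0
```

Run:
```python
from h import *
p,d,C=shot("top");save("pics/f.png",p,1.4);s=observe();print(s["time"],s["tool_pos"])
V,U=np.mgrid[:420,:560]
def sel(n,x0,x1,y0,y1,zl,zh):
    k=(C[...,0]>x0)&(C[...,0]<x1)&(C[...,1]>y0)&(C[...,1]<y1)&(C[...,2]>zl)&(C[...,2]<zh);q=C[k];print(n,len(q),*(rect(q[:,:2])if len(q) else ""),np.percentile(q[:,2],[5,50,95]) if len(q) else "")
sel("scanner",.36,.6,-.45,-.25,.025,.05);sel("scoop",.36,.64,.3,.45,.018,.06);sel("handle",.545,.64,.34,.42,.02,.06)
sel("panfloor",.43,.52,.345,.405,-.005,.015)
sel("pot",.41,.5,-.01,.08,.06,.09);sel("tape",.34,.45,-.2,-.1,.04,.07);sel("cart",.63,.73,-.05,.05,.05,.25)
```

```text
32.4 [0.33195784 0.49490171 0.28999411]
scanner 918 [ 469.2 -346.4] [ 47.6 122. ] 58.3 [0.0292225  0.03429551 0.03908464]
scoop 793 [514.3 374.9] [ 91.3 187.9] 89.9 [0.02060791 0.03421156 0.04473696]
handle 272 [576.7 375.5] [63.1 20.6] 0.5 [0.0316751  0.0422305  0.04550042]
panfloor 1021 [475.  374.8] [89.9 59.4] 0.1 [0.00021999 0.00324944 0.00633914]
pot 495 [454.6  34. ] [50.9 51.3] 81.4 [0.07163588 0.07447986 0.07699272]
tape 466 [ 394.  -150.8] [65.2 33.5] 8.5 [0.04843217 0.05820482 0.06131523]
cart 691 [671.9 -20.5] [88.2 44.4] 59.9 [0.05927299 0.14353624 0.18396526]
```

View pics/f.png

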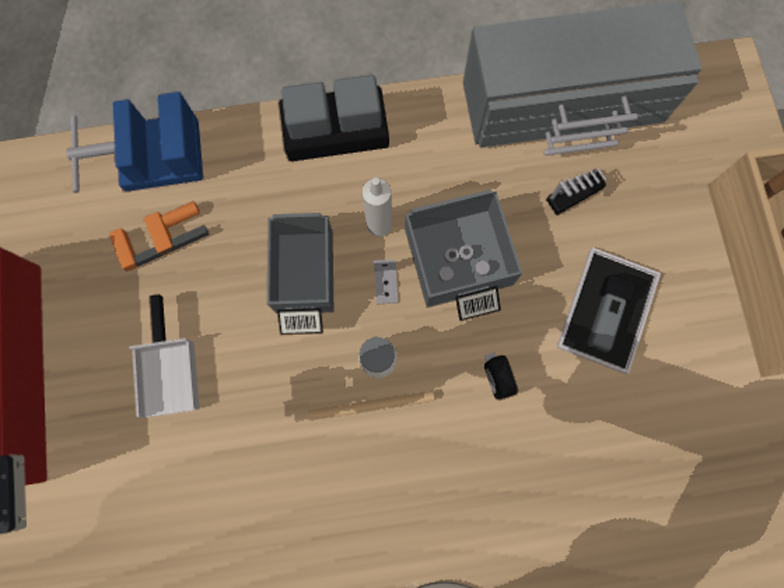

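The final picture shows the four spacers in the wide bin at (465,262). The scoop is flat and empty at (165,375) and the scanner is flat in its tray at (610,310). The other things have not moved.

```bash
python3 -c "
from cell import *
print(hand_in())"
```

```text
the job is handed in; nothing more can be done
None
```

The job is handed in: I held the scanner about 9 cm from the wide bin's label for nearly 2 s, then tipped all four spacers into that bin; the scanner lies flat in its tray, the empty scoop stands flat on the panel, and the final picture shows nothing else moved.

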